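# Check a sample in and unlock the sample cabinet

### The arm

A 6-joint arm with a two-finger parallel gripper is mounted at the origin on the work surface. World frame = base frame: x ahead of the robot, y to its left, z up, the work surface at z = 0. Lengths are in m, angles in rad, forces in N, time in s.
With the tool pointing down it reaches from about 0.35 to 0.975 m from the base axis. Payload 4.9 kg.
Tool frame: the origin (TCP) lies midway between the tips of the shut fingers; the grasp point (between the pads) lies 19 mm behind it; z points along the fingers, y is the direction in which the jaws open and shut (so a half turn about z gives the same grasp; the last joint's range is limited). The gripper opens to 85 mm and grips with 20 to 120 N. Pads are 22 mm wide; open, the fingers measure 114 mm over their backs; the gripper's body (76 mm by 85 mm) begins 54 mm behind the grasp point. The pads swing forward as they close: fully open they stand 13 mm farther back than shut.
Start: joints at [-0.119, 0.053, 1.613, -0, 1.476, -0.119], TCP at [0.625, 0, 0.231] pointing down, gripper open.
Joint ranges: [-3.01, 3.01], [-1.01, 2.22], [0.06, 2.58], [-1.02, 4.17], [0.09, 2.62], [-3.14, 3.14]. Speed limits (rad/s): [2.57, 2.57, 3.14, 3.14, 3.14, 3.14].

### API

Orientations are given as a unit quaternion [w, x, y, z].
In Python, from bench import arm, camera gives the robot as it stands.
- The arm moves only by the shell command python3 -m creep 'ROWS' [FORCE]. ROWS is JSON, a list of rows, each a list of 3 entries, a list of its own where there are three numbers: the turn, a rotation vector about the tool's x, y, z in rad, then the shift along the tool's x, y, z in m, then the opening, from -1 (shut) to 1 (fully open). In form: [[[wx, wy, wz], [x, y, z], claw], ...]. A call has 1 to 5 rows; each row is the pose to reach, as a shift and turn from the pose commanded when the call began, along the tool's axes at that moment; what a row does not reach only later rows make up. A row lasts 1/8 s, in which the tool goes at most 62.5 mm and 10.7 degrees, less where a joint would pass 70% of its speed; a pose out of reach is approached as far as the arm can. A call with a gripper value outside its range is refused whole. The fingers move at their own pace and stop on an object; FORCE is the grip in N (left out, the last holds). Time passes only in rows, so rows that repeat a pose let the fingers close. It gives the time, the measured TCP pose, the force and the opening at its end, in the units of the state.
- arm.state(): the state, without advancing time (a new reading comes with each control period).
- camera(name): name is "scene" or "side" or "wrist"; returns a dict with "color" (400x640x3 uint8, red, green, blue), "camera_matrix" (3x3 intrinsics, pixels), "extrinsics" (4x4, takes a point from camera to world coordinates). Camera axes: x right, y down, z forward; pixel columns grow to the right and rows downward; lengths in m; the calibration is good to about 2 mm. A picture is of the moment at which its call begins. There is no depth.
- arm.hand_in(): hands the job in, once; it reports no verdict.
The state is a dict: "clock": time; "joint_positions": joint angles; "dq": joint speeds; "effort": joint torques, N m; "tool_pos": TCP position; "tcp_rot": TCP orientation; "force": force on the tool from outside, world axes, zero at the start; "ft_torque": the same for the moment, N m; "width": finger opening in m.
Only numpy, scipy, OpenCV 4.12 (cv2) and the standard library are available. Lean on these libraries where they do the work, as an engineer would, in place of code of your own. Each camera call takes 0.05 s, during which the arm holds its last target.

### The job

Stand the yellow-capped sample jar in the ring on the scanner's pad with its label facing the scanner window, and let it go. Then dial the cabinet's combination, stopping for a good half second with the pointer on each mark: left (anticlockwise) to the yellow mark at 20, right to the blue mark at 15, left again to the green mark at 5. Leave the dial there and pull the drawer open at least 70 mm, without shifting any of the other loose things.

Things in the scene. Friction and masses are not known exactly. Their poses are not given: they have to be found in the camera images.
- jar_center (a point): Centre (half-way up, 50 mm above its underside) of the loose sample jar: upright white cylinder 60 mm in diameter, 100 mm high, with a yellow cap (top 16 mm), 0.2 to 0.42 kg. Its +x axis points out of its label side, +z up. It stands on the table in one of three places that it shares with the two other jars.
- jar_mark (a point): Middle of the jar's label, on its side 30 mm out along the jar's +x: a paper panel 20 mm wide with black upright stripes. A black line on the cap, from its middle to its rim, points the same way.
- scan_spot (a point): Middle of the ring (74 mm across, turquoise, white inside) on top of the scanner's fixed pad, 8 mm above the table. Its +x points to the scanner window, 70 mm away; the jar's label faces the window when the jar's +x points along this +x. The jar's centre is 50 mm above this point when it stands here.
- lock_scale (a point): Centre of the fixed dark round scale plate (124 mm across) on the cabinet's top, on the dial's axis; its +x is the direction of number 0, z up. One number is 3 degrees (0.0524 rad); white ticks every 5 numbers to the left (anticlockwise from above) and right of 0. The plate may be set turned on the cabinet; it does not move.
- mark_yellow (a point): Yellow mark on the scale plate at 20 left (dial at +1.047 rad), 50 mm from the dial's axis, 20 mm long (radial) by 12 mm wide.
- mark_blue (a point): Blue mark, same size, at 15 right (dial at -0.785 rad), 50 mm from the dial's axis.
- mark_green (a point): Green mark, same size, at 5 left (dial at +0.262 rad), 50 mm from the dial's axis.
- dial_grip (a point): On the dial's axis, 30 mm above the scale plate, at the height to grip. The dial is black: a disc 72 mm across, 10 mm thick, with an upright bar grip 66 mm long, 16 mm thick, top 44 mm above the scale plate. The bar lies along this point's x axis and its +x end is the pointer (white line on the bar's top and end). This frame turns with the dial.
- dial (a joint): Dial angle in rad: 0 with the pointer at number 0, grows anticlockwise (left) as seen from above. Stops at -2.3 and +2.3. Friction about 0.06 N m; it stays where it is left. Starts somewhere between 25 right and 11 left of 0.
- drawer_handle (a point): Middle of the drawer's steel handle bar: level, 12 mm thick, 120 mm long along this frame's y, 50 mm off the grey drawer front, 115 mm above the table, held by a post 50 mm either side of its middle. The frame's -x is the opening direction.
- cabinet: White sample cabinet, fixed: 240 deep x 220 wide x 140 mm high. Origin: middle of the lower edge of its front; +x points to its back.
- scanner: Label scanner, fixed: grey pad 190 x 100 x 8 mm from 50 mm before to 140 mm behind the ring's middle; white block 60 deep x 84 wide, top 100 mm above the table, centred 100 mm behind it, black window with a red line facing the ring. Origin: on the table under the ring's middle, +x towards the block. A whitish jug 200 mm high stands fixed behind the block, 160 mm from the ring
- drawer (a joint): Drawer opening in m: 0 shut, 0.10 fully open. Needs about 2 N to slide; stays where it is left.
- jar_red: Other jar, amber with a red cap, same size as the sample jar (60 mm diameter, 100 high), loose; origin at the middle of its underside. Leave alone.
- jar_blue: Other jar, green with a blue cap, same size (60 mm diameter, 100 high), loose; origin at the middle of its underside. Leave alone.
- wash_bottle: White wash bottle, 66 mm diameter, 200 mm high, with a thin red spout reaching 34 mm out; loose; origin at the middle of its underside. Leave alone.
- flask: Conical flask with cork, 90 mm across the base, 147 mm high, loose; origin at the middle of its underside. Leave alone.
- beaker: Open beaker 80 mm across, 100 mm high, loose; origin at the middle of its underside. Leave alone.
- tip_box: Turquoise box 60 x 150 mm, 57 mm high, loose on the cabinet's top behind the dial; origin at the middle of its underside. Leave alone.

How it is judged:
On the way, in this order (a step that is already met when the one before it is completed fails the run):
1. the jar stands in the scanner's ring with its label facing the window, let go (horizontal distance between jar_center and scan_spot below 0.02 m and z of jar_center in the frame of scan_spot below 0.056 m and angle between jar_center's own z axis and vertical below 0.1 rad and angle between the x axis of jar_center and the x axis of scan_spot, either way round below 0.3 rad and x of jar_mark in the frame of scan_spot above 0 m and contact force between the fingers and jar below 0.3 N), for 0.2 s.
2. the dial rests on yellow (20 left) (value of joint dial between 0.907 and 1.187 rad and velocity of joint dial between -0.15 and 0.15 rad/s), for 0.3 s.
3. the dial rests on blue (15 right) (value of joint dial between -0.925 and -0.645 rad and velocity of joint dial between -0.15 and 0.15 rad/s), for 0.3 s.
4. the dial rests on green (5 left) (value of joint dial between 0.122 and 0.402 rad and velocity of joint dial between -0.15 and 0.15 rad/s), for 0.3 s.
5. the drawer is pulled open at least 65 mm (value of joint drawer above 0.065 m), for 0.2 s.
At the end, for the whole second after the job is handed in: The jar stands upright, at rest and released on the scanner's pad, within 20 mm of the ring's middle, its label within 0.3 rad of facing the window; the dial is within 0.14 rad of the green mark; the drawer is at rest, open at least 65 mm (all of step 1 and value of joint dial between 0.122 and 0.402 rad and value of joint drawer above 0.065 m and linear speed of jar below 0.02 m/s and velocity of joint drawer between -0.02 and 0.02 m/s); the robot touches nothing.
It fails at once if another loose thing (jar, wash bottle, flask, beaker or tip box) is shifted by more than 30 mm (distance of any of jar_red, jar_blue, wash_bottle, flask, beaker, tip_box from where it was at the start of the episode above 0.03 m).
It fails at once if the jar is tipped by more than 0.6 rad (angle between jar_center's own z axis and vertical above 0.6 rad).
It fails at once if the drawer is pulled (15 mm or more) while the dial is more than 0.25 rad off the green mark (value of joint drawer above 0.015 m and not (value of joint dial between 0.012 and 0.512 rad)).
It also fails if it takes over 72 s, if anything falls off the work surface, if the arm or the gripper's body presses on something with over 40 N, if the wrist force passes 120 N, or if a joint passes its speed limit or range.

## Working session

There is one attempt and no reset: what is moved stays moved. The work goes in short steps, Python scripts to look and compute and a shell command to move; the robot and the scene stay as the last step left them, time stands still between calls to the robot, and variables do not carry over. Pictures are saved under pics/ and viewed, and the job is handed in when it is done.

```bash
ls; mkdir -p pics; cat > h.py <<'E'
import numpy as np, cv2
from bench import arm, camera
def snap(n,f):
    c=camera(n); cv2.imwrite(f'pics/{f}.png',cv2.cvtColor(c['color'],cv2.COLOR_RGB2BGR)); np.savez(f'pics/{f}.npz',**c); return c
def ray(c,u,v):
    K=np.array(c['camera_matrix']);T=np.array(c['extrinsics'])
    d=T[:3,:3]@np.linalg.solve(K,[u,v,1.]);return T[:3,3],d/np.linalg.norm(d)
def plane(c,u,v,z):
    o,d=ray(c,u,v);return o+d*(z-o[2])/d[2]
E
python3 - <<'E'
from h import *
for n in ['scene','side','wrist']:
    c=snap(n,n+'0'); print(n,c['extrinsics'].round(3).tolist())
print(arm.state())
E
```

```text
pics
scene [[0.793, 0.497, -0.353, 1.17], [0.61, -0.651, 0.453, -0.751], [-0.005, -0.574, -0.819, 1.516], [0.0, 0.0, 0.0, 1.0]]
side [[-0.999, -0.023, 0.031, 0.538], [-0.039, 0.651, -0.758, 1.24], [-0.003, -0.759, -0.651, 1.193], [0.0, 0.0, 0.0, 1.0]]
wrist [[1.0, 0.0, -0.002, 0.624], [-0.0, -0.958, -0.287, 0.073], [-0.002, 0.287, -0.958, 0.372], [0.0, 0.0, 0.0, 1.0]]
{'clock': 0.15, 'joint_positions': array([-1.19024787e-01,  5.32356124e-02,  1.61396991e+00, -7.48688967e-06,
        1.47601191e+00, -1.18979821e-01]), 'dq': array([-4.97303557e-04, -1.82727278e-03, -4.94635865e-03,  9.03497095e-05,
       -2.06814585e-03,  9.24227882e-05]), 'effort': array([ 5.10442842e-04, -3.94241810e+01, -3.70721948e+01, -1.15854355e-04,
        4.61802789e-03,  5.00508997e-05]), 'tool_pos': array([6.24513868e-01, 4.09628878e-05, 2.30331784e-01]), 'tcp_rot': array([-6.36279138e-04,  7.07122193e-01,  7.07090903e-01, -5.05113363e-04]), 'force': array([-0.33757552, -1.3708389 ,  0.70105315]), 'ft_torque': array([0.01912774, 0.03130183, 0.0081332 ]), 'width': 0.08543424567245447}
```

View pics/scene0.png

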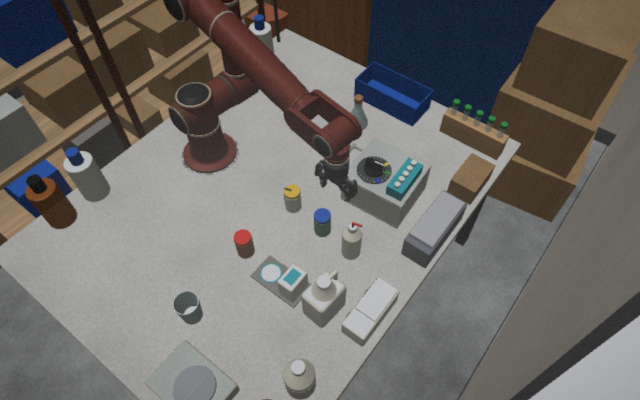

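View pics/side0.png

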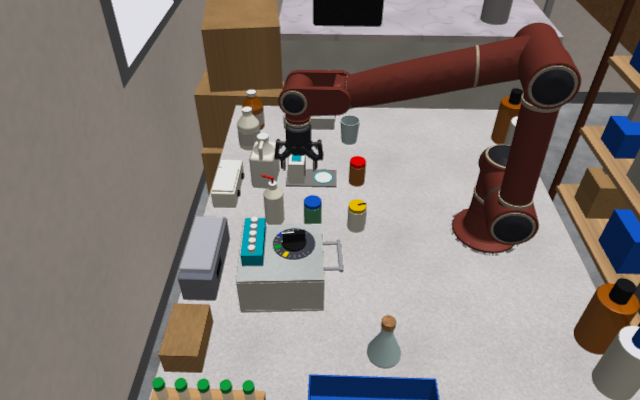

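View pics/wrist0.png

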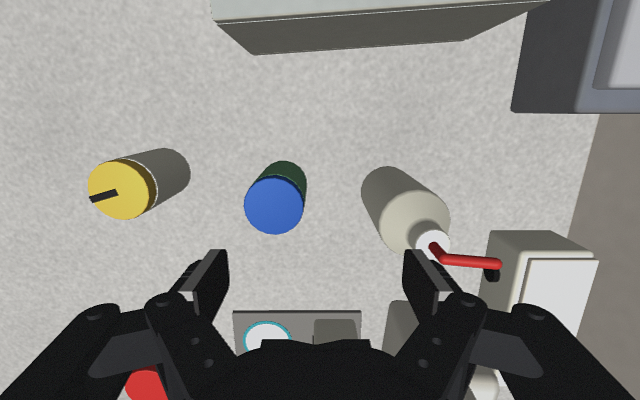

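The wrist picture shows the yellow cap at (120,190) with its line pointing left. The blue cap is at (274,205), the wash bottle at (410,210), and the ring at (267,340) partly hidden by the gripper. The scene and side views show the dial on the cabinet at about (375,170) and (293,243), with the red jar next to the scanner.

```bash
cat >> h.py <<'E'
def cen(c,lo,hi,box=None,mn=15):
    h=cv2.cvtColor(c['color'],cv2.COLOR_RGB2HSV); m=cv2.inRange(h,lo,hi)
    if box:
        k=np.zeros_like(m);k[box[1]:box[3],box[0]:box[2]]=1;m=m*k
    n,l,s,ce=cv2.connectedComponentsWithStats(m)
    return [(int(s[i,4]),s[i,:4].tolist(),ce[i].round(1).tolist()) for i in range(1,n) if s[i,4]>=mn],m
E
python3 - <<'E'
from h import *
C={n:dict(np.load(f'pics/{n}0.npz')) for n in ['scene','side','wrist']}
Y=((20,100,60),(34,255,255)); R=((0,150,60),(6,255,255)); B=((105,120,60),(125,255,255)); T=((80,80,60),(100,255,255)); G=((40,90,40),(75,255,255))
for n,c in C.items():
    for nm,r in dict(Y=Y,R=R,B=B,T=T,G=G).items():
        for a,b,ce in sorted(cen(c,*r)[0])[::-1][:6]:
            print(n,nm,a,b,ce,[plane(c,*ce,z)[:2].round(3).tolist() for z in(0.008,0.1,0.14)])
for n,box in dict(scene=(340,140,440,220),side=(225,210,350,315)).items():
    x0,y0,x1,y1=box
    cv2.imwrite(f'pics/{n}_crop.png',cv2.resize(cv2.cvtColor(C[n]['color'],cv2.COLOR_RGB2BGR)[y0:y1,x0:x1],None,fx=6,fy=6,interpolation=cv2.INTER_CUBIC))
E
```

```text
scene Y 172 [284, 185, 16, 14] [291.7, 191.2] [[0.391, 0.045], [0.438, -0.004], [0.459, -0.025]]
scene Y 16 [384, 162, 5, 4] [385.9, 163.7] [[0.598, 0.371], [0.633, 0.302], [0.648, 0.272]]
scene R 179 [234, 230, 17, 14] [241.9, 236.6] [[0.378, -0.215], [0.427, -0.248], [0.448, -0.262]]
scene B 2903 [355, 61, 79, 65] [393.4, 92.4] [[0.401, 0.726], [0.448, 0.636], [0.469, 0.597]]
scene B 966 [4, 160, 67, 57] [34.3, 182.6] [[-0.416, -0.521], [-0.32, -0.535], [-0.277, -0.541]]
scene B 192 [65, 147, 17, 19] [73.0, 154.9] [[-0.415, -0.346], [-0.318, -0.37], [-0.276, -0.381]]
scene B 177 [314, 209, 16, 14] [321.8, 215.2] [[0.547, 0.028], [0.585, -0.02], [0.602, -0.04]]
scene B 125 [254, 14, 10, 16] [258.6, 21.2] [[-0.411, 0.75], [-0.314, 0.659], [-0.272, 0.619]]
scene B 88 [0, 45, 15, 22] [4.8, 55.7] [[-1.181, -0.166], [-1.037, -0.202], [-0.975, -0.217]]
scene T 612 [386, 158, 37, 42] [403.4, 179.9] [[0.696, 0.345], [0.724, 0.278], [0.737, 0.249]]
scene T 146 [284, 269, 17, 16] [291.8, 276.3] [[0.618, -0.227], [0.651, -0.259], [0.666, -0.273]]
scene T 18 [275, 264, 7, 14] [279.2, 269.4] [[0
[... 2563 characters left out ...]
.813, 0.65], [0.803, 0.672]]
side G 132 [243, 380, 11, 14] [248.0, 386.8] [[0.722, 0.601], [0.708, 0.65], [0.702, 0.672]]
side G 131 [220, 379, 12, 15] [225.3, 386.0] [[0.78, 0.601], [0.761, 0.65], [0.753, 0.672]]
wrist Y 3021 [88, 159, 68, 61] [122.3, 188.2] [[0.378, -0.022], [0.44, 0.002], [0.467, 0.012]]
wrist R 1085 [125, 365, 43, 35] [145.0, 384.8] [[0.354, -0.344], [0.422, -0.239], [0.452, -0.193]]
wrist R 809 [429, 242, 73, 28] [464.6, 259.1] [[0.828, -0.122], [0.776, -0.073], [0.754, -0.051]]
wrist B 2754 [244, 175, 59, 60] [273.5, 204.4] [[0.57, -0.044], [0.583, -0.014], [0.589, -0.001]]
wrist T 220 [243, 321, 49, 31] [263.3, 330.5] [[0.546, -0.24], [0.566, -0.161], [0.575, -0.127]]
```

```bash
python3 -m creep '[[[0,0,0],[0.05,0.0,-0.05],1],[[0,0,0],[0.1,0.0,-0.08],1],[[0,0,0],[0.15,0.02,-0.1],1],[[0,0,0],[0.19,0.03,-0.1],1],[[0,0,0],[0.19,0.03,-0.1],1]]'
python3 - <<'E'
from h import *
c=snap('wrist','wcab'); print(c['extrinsics'].round(3).tolist())
c=dict(np.load('pics/wrist0.npz'))
_,m=cen(c,(20,100,60),(34,255,255),(80,150,165,225))
k=max(cv2.findContours(m,0,2)[0],key=cv2.contourArea); hull=cv2.convexHull(k); M=cv2.moments(hull); cx,cy=M['m10']/M['m00'],M['m01']/M['m00']
hm=np.zeros_like(m);cv2.fillPoly(hm,[hull],255)
g=cv2.cvtColor(c['color'],cv2.COLOR_RGB2GRAY)
ys,xs=np.where((hm>0)&(g<70)); print(cx,cy,xs.mean(),ys.mean(),len(xs))
a=plane(c,cx,cy,.1);b=plane(c,xs.mean(),ys.mean(),.1);print(a,b,np.arctan2(*(b-a)[[1,0]]))
pts=np.array([plane(c,*p[0],.1)[:2] for p in hull],np.float32); print(cv2.minEnclosingCircle(pts))
E
```

```text
clock: 0.78
tool_pos: [0.6549, 0.1926, 0.3306]
tcp_rot: [-0.0, 0.706, 0.708, -0.0]
force: [-0.1, -0.4, -0.3]
width: 0.0853
[[1.0, 0.004, 0.0, 0.654], [0.004, -0.958, -0.287, 0.266], [-0.001, 0.287, -0.958, 0.473], [0.0, 0.0, 0.0, 1.0]]
121.38024965619378 188.6719559928065 128.95823095823096 190.15479115479116 407
[0.43917188 0.00150714 0.1       ] [4.46131545e-01 4.81689453e-05 1.00000000e-01] -0.206640607374887
((0.4393903911113739, 0.00024031347129493952), 0.032671969383955)
```

View pics/wcab.png

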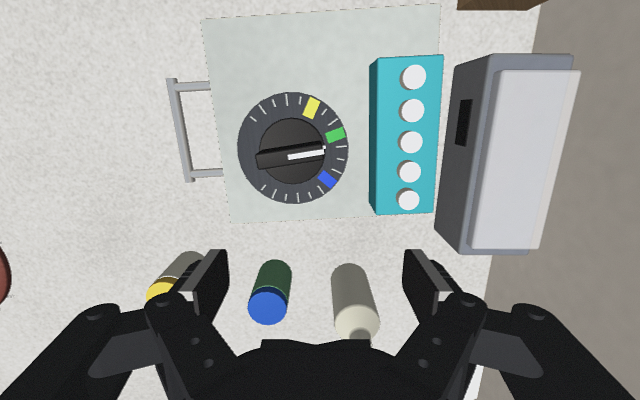

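The wrist camera shows the dial at (291,150), with its pointer to the right between green (336,134) and blue (328,180). Yellow is at (311,108), and the handle runs from (172,80) to (190,181). The tip box is well to the right of the dial.

```bash
python3 - <<'E'
from h import *
c=dict(np.load('pics/wcab.npz'))
im=cv2.cvtColor(c['color'],cv2.COLOR_RGB2BGR)
cv2.imwrite('pics/dial_crop.png',cv2.resize(im[70:230,150:370],None,fx=3.6,fy=3.6,interpolation=cv2.INTER_CUBIC))
# plate contour: dark region
g=cv2.cvtColor(im,cv2.COLOR_BGR2GRAY)
hsv=cv2.cvtColor(im,cv2.COLOR_BGR2HSV)
m=((g<110)).astype(np.uint8)*255; m[:85]=0;m[212:]=0;m[:,:230]=0;m[:,355:]=0
k=max(cv2.findContours(m,0,2)[0],key=cv2.contourArea)
for z in(.14,.142,.145):
    P=np.array([plane(c,*p[0],z)[:2] for p in cv2.convexHull(k)],np.float32)
    print(z,cv2.minEnclosingCircle(P),P.mean(0),cv2.fitEllipse(P))
mk={}
for nm,r in dict(Y=((20,100,60),(34,255,255)),B=((105,120,60),(125,255,255)),G=((45,90,60),(75,255,255))).items():
    for a,b,ce in cen(c,*r,(235,85,355,210))[0]:
        print(nm,a,ce,plane(c,*ce,.143)[:2])
ctr=cv2.minEnclosingCircle(np.array([plane(c,*p[0],.143)[:2] for p in cv2.convexHull(k)],np.float32))[0]
for a,b,ce in [x for r in (((20,100,60),(34,255,255)),((105,120,60),(125,255,255)),((45,90,60),(75,255,255))) for x in cen(c,*r,(235,85,355,210))[0]]:
    d=plane(c,*ce,.143)[:2]-ctr; print(np.degrees(np.arctan2(d[1],d[0])),np.linalg.norm(d))
wm=((g>150)&(hsv[...,1]<60)).astype(np.uint8); wm[:140]=0;wm[165:]=0;wm[:,:280]=0;wm[:,335:]=0
n,l,s,ce=cv2.connectedComponentsWithStats(wm)
for i in range(1,n):
    if s[i,4]>20:
        ys,xs=np.where(l==i);P=np.array([plane(c,x,y,.186)[:2] for x,y in zip(xs,ys)],np.float32)
        print(s[i],cv2.fitLine(P,cv2.DIST_L2,0,.01,.01).ravel(),P.min(0),P.max(0))
# handle
for p in[(172,80),(190,181)]:print(plane(c,*p,.115))
for p in[(203,18),(440,3),(230,222)]:print(plane(c,*p,.14))
w=dict(np.load('pics/wrist0.npz'));a=plane(w,118,192,.1);b=plane(w,90,199,.1);print(a,b,np.degrees(np.arctan2(*(b-a)[[1,0]])))
x=cv2.cvtColor(w['color'],cv2.COLOR_RGB2BGR)[140:240,70:210];cv2.imwrite('pics/jar_crop.png',cv2.resize(x,None,fx=5,fy=5))
E
```

```text
0.14 ((0.6282793283462524, 0.22234465181827545), 0.06245816871523857) [0.62634385 0.2250107 ] ((0.6284679174423218, 0.222380593419075), (0.12340732663869858, 0.12380203604698181), 24.61912727355957)
0.142 ((0.6284359097480774, 0.22260692715644836), 0.06208319589495659) [0.62651205 0.22525693] ((0.6286233067512512, 0.22264264523983002), (0.12266524881124496, 0.12305758148431778), 24.620256423950195)
0.145 ((0.6286707520484924, 0.22300034761428833), 0.061520766466856) [0.6267643  0.22562626] ((0.6288564205169678, 0.22303572297096252), (0.12155213207006454, 0.12194088846445084), 24.620792388916016)
Y 229 [310.9, 107.7] [0.64936854 0.26808505]
B 194 [326.6, 178.8] [0.66722847 0.1906379 ]
G 221 [335.1, 134.7] [0.67578965 0.2399821 ]
65.30300548085056 0.04991238687794012
-39.6640743758212 0.05029138299262567
20.039678196519034 0.05032221516261687
[288 145  38  15 200] [0.98052233 0.1964075  0.6456009  0.22531283] [0.6277172  0.22002688] [0.6635589  0.23364224]
[0.49240587 0.29754092 0.115     ]
[0.49894093 0.1807879  0.115     ]
[0.54226908 0.35283685 0.14      ]
[0.77581674 0.36660909 0.14      ]
[0.55196399 0.13632858 0.14      ]
[ 0.43531961 -0.00178094  0.1       ] [ 0.40700178 -0.00877865  0.1       ] -166.1195213431343
```

View pics/dial_crop.png

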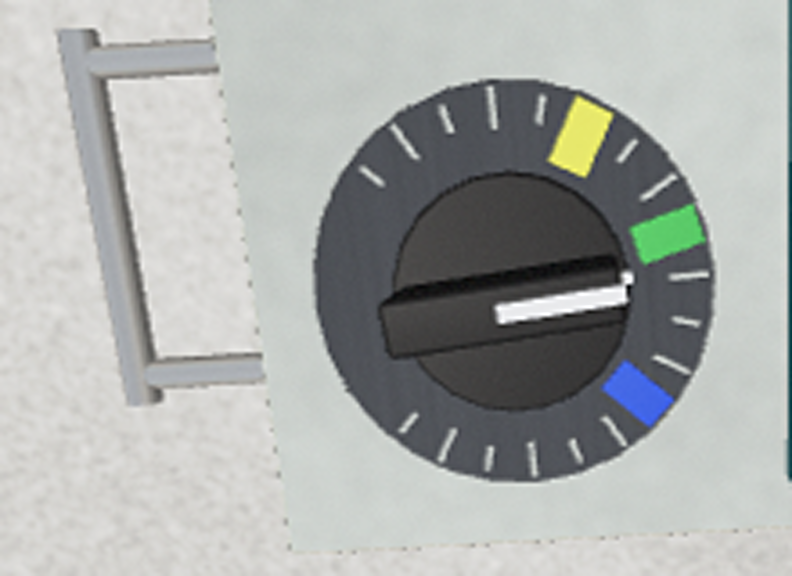

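View pics/jar_crop.png

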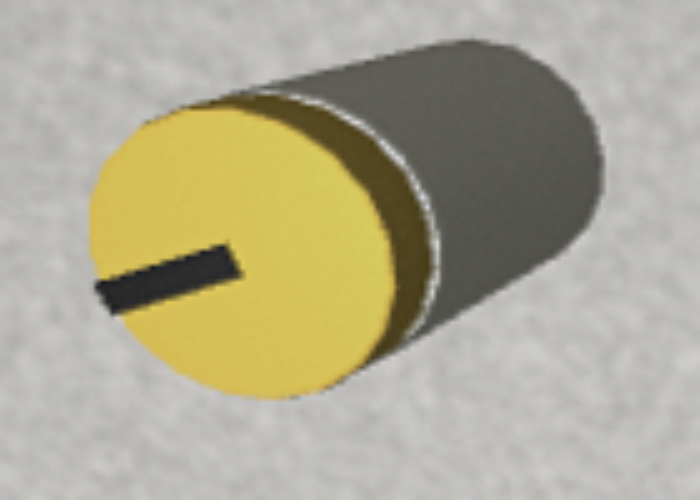

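```bash
python3 -m creep '[[[0,0,0],[-0.06,-0.02,0],1],[[0,0,0],[-0.12,-0.04,0],1],[[0,0,0],[-0.18,-0.06,0],1],[[0,0,0],[-0.24,-0.08,0],1],[[0,0,0],[-0.3,-0.1,0],1]]'
python3 -m creep '[[[0,0,0],[-0.03,0,0],1],[[0,0,0],[-0.03,0,0],1]]'
python3 - <<'E'
from h import *
c=snap('wrist','wring'); print(c['extrinsics'].round(3).tolist())
for a,b,ce in cen(c,(80,80,60),(100,255,255))[0]: print(a,b,ce,plane(c,*ce,.008))
E
```

```text
clock: 1.45
tool_pos: [0.5542, -0.1094, 0.3308]
tcp_rot: [-0.0, 0.708, 0.707, -0.0]
force: [0.5, -1.2, 0.2]
width: 0.0854
clock: 1.7
tool_pos: [0.5548, -0.1394, 0.3307]
tcp_rot: [-0.0, 0.709, 0.705, -0.0]
force: [0.8, 0.3, -0.6]
width: 0.0856
[[1.0, -0.005, -0.003, 0.555], [-0.005, -0.958, -0.287, -0.066], [-0.001, 0.287, -0.958, 0.473], [0.0, 0.0, 0.0, 1.0]]
318 [293, 209, 43, 41] [314.5, 228.2] [ 0.55209388 -0.25778212  0.008     ]
820 [372, 238, 27, 33] [385.1, 253.9] [ 0.67441335 -0.30644059  0.008     ]
```

View pics/wring.png

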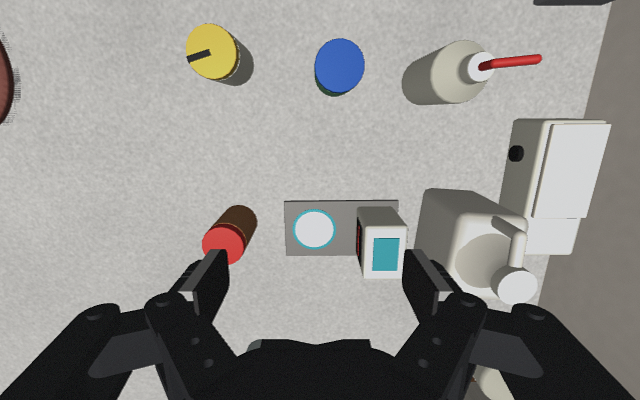

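The ring is at (314,229), with the scanner block to its right at (383,245). The pad's edges look level, so the scanner's +x is about world +x. The jar cap is at (213,51).

```bash
python3 - <<'E'
from h import *
c=dict(np.load('pics/wring.npz'))
_,m=cen(c,(80,80,60),(100,255,255),(285,200,345,260))
k=np.vstack(cv2.findContours(m,0,2)[0])
P=np.array([plane(c,*p[0],.008)[:2] for p in k],np.float32);print('ring',cv2.minEnclosingCircle(P))
for q in[(285,200),(398,200),(284,255)]:print(plane(c,*q,.008))
_,m=cen(c,(20,100,130),(34,255,255),(170,15,260,95))
k=max(cv2.findContours(m,0,2)[0],key=cv2.contourArea)
P=np.array([plane(c,*p[0],.1)[:2] for p in k],np.float32);print('cap',cv2.minEnclosingCircle(P))
g=cv2.cvtColor(c['color'],cv2.COLOR_RGB2GRAY)
d=(g<60).astype(np.uint8);d[:40]=0;d[70:]=0;d[:,:183]=0;d[:,216:]=0
ys,xs=np.where(d);P=np.array([plane(c,x,y,.1)[:2] for x,y in zip(xs,ys)],np.float32);f=cv2.fitLine(P,2,0,.01,.01).ravel();print(f,np.degrees(np.arctan2(f[1],f[0])),P.min(0),P.max(0))
# cap in wrist0 bright only
c=dict(np.load('pics/wrist0.npz'));_,m=cen(c,(20,100,150),(34,255,255),(80,150,165,225))
P=np.array([plane(c,*p[0],.1)[:2] for p in max(cv2.findContours(m,0,2)[0],key=cv2.contourArea)],np.float32);print(cv2.minEnclosingCircle(P))
print(arm.state()['joint_positions'].round(3))
E
```

```text
ring ((0.5508855581283569, -0.25945958495140076), 0.03724498301744461)
[ 0.50394953 -0.20768411  0.008     ]
[ 0.68948842 -0.20863375  0.008     ]
[ 0.49872806 -0.30769749  0.008     ]
cap ((0.43530482053756714, -0.0013674985384568572), 0.02902480773627758)
[ 0.9614051   0.2751368   0.42005178 -0.00533574] 15.970164 [ 0.407106   -0.01124454] [0.43302256 0.00118961]
((0.4356662333011627, -0.0009780480759218335), 0.028985172510147095)
[-0.374 -0.112  1.611  0.     1.644 -0.37 ]
```

```bash
cat >> h.py <<'E'
from scipy.spatial.transform import Rotation as Ro
def rel(pos,yaw):
    """shift & turn to target TCP (tool down, yaw deg; 0 = start)"""
    s=arm.state();q=np.array(s['tcp_rot']);R=Ro.from_quat(q[[1,2,3,0]])
    Rt=Ro.from_euler('z',yaw,degrees=True)*Ro.from_matrix([[0,1,0],[1,0,0],[0,0,-1.]])
    print('clock',s['clock'],'w',round(s['width'],4),'F',np.round(s['force'],1),'q6',round(s['joint_positions'][5],2),'pos',np.round(s['tool_pos'],4))
    print('turn',(R.inv()*Rt).as_rotvec().round(3),'shift',R.inv().apply(np.array(pos)-s['tool_pos']).round(4))
E
python3 -m creep '[[[0,0,0.186],[0.03,-0.025,0.02],1],[[0,0,0.372],[0.06,-0.05,0.04],1],[[0,0,0.558],[0.09,-0.08,0.06],1],[[0,0,0.744],[0.12,-0.105,0.08],1],[[0,0,0.93],[0.138,-0.119,0.1],1]]'
python3 -m creep '[[[0,0,0.18],[0,0,0],1],[[0,0,0.36],[0,0,0],1],[[0,0,0.36],[0,0,0],1]]'
python3 -c "
from h import *
rel([.4355,-.001,.05],-74)"
```

```text
clock: 2.38
tool_pos: [0.4357, 0.0035, 0.2304]
tcp_rot: [-0.0, 0.95, 0.313, 0.0]
force: [0.3, -0.4, -0.8]
width: 0.0855
clock: 2.75
tool_pos: [0.4368, 0.0024, 0.2311]
tcp_rot: [-0.0, 0.99, 0.142, -0.0]
force: [0.3, 1.1, -0.3]
width: 0.0857
clock 2.75 w 0.0857 F [ 0.3  1.1 -0.3] q6 1.12 pos [0.4368 0.0024 0.2311]
turn [-0.     0.     0.005] shift [-0.0021  0.0029  0.1811]
```

```bash
python3 -m creep '[[[0,0,0],[-0.002,0.003,0.05],1],[[0,0,0],[-0.002,0.003,0.1],1],[[0,0,0],[-0.002,0.003,0.14],1],[[0,0,0],[-0.002,0.003,0.165],1],[[0,0,0],[-0.002,0.003,0.181],1]]'
python3 -m creep '[[[0,0,0],[0,0,0],1]]'
python3 -c "
from h import *
rel([.4355,-.001,.05],-74)
snap('wrist','wpick')"
```

```text
clock: 3.38
tool_pos: [0.4352, -0.0015, 0.0488]
tcp_rot: [-0.0, 0.99, 0.141, -0.001]
force: [-0.3, -0.2, 0.3]
width: 0.0855
clock: 3.5
tool_pos: [0.4353, -0.0016, 0.0494]
tcp_rot: [-0.0, 0.99, 0.141, -0.001]
force: [-0.6, -0.0, 0.0]
width: 0.0857
clock 3.5 w 0.0857 F [-0.6 -0.   0. ] q6 1.11 pos [ 0.4353 -0.0016  0.0494]
turn [-0.001  0.002  0.003] shift [ 0.0004 -0.0005 -0.0006]
```

View pics/wpick.png

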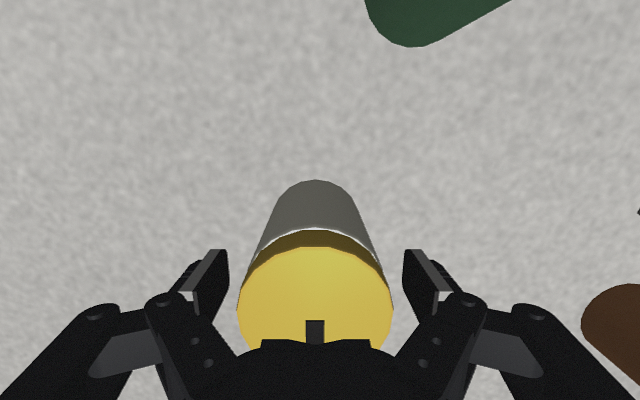

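The cap (about 315,310) is centred between the fingers, and its line points straight down, along the tool's −x side. I'll close on it now.

```bash
python3 -m creep '[[[0,0,0],[0,0,0],-0.2],[[0,0,0],[0,0,0],-0.2],[[0,0,0],[0,0,0],-0.2],[[0,0,0],[0,0,0],-0.2],[[0,0,0],[0,0,0],-0.2]]' 40
python3 -m creep '[[[0,0,0],[0,0,-0.02],-0.2],[[0,0,0],[0,0,-0.06],-0.2],[[0,0,0],[0,0,-0.1],-0.2],[[0,0,0],[0,0,-0.13],-0.2],[[0,0,0],[0,0,-0.13],-0.2]]'
python3 -c "
from h import *
rel([.551,-.2595,.18],89)"
```

```text
clock: 4.18
tool_pos: [0.4373, -0.0019, 0.052]
tcp_rot: [0.0, 0.99, 0.14, 0.001]
force: [-1.3, 1.5, 6.0]
width: 0.059
clock: 4.8
tool_pos: [0.4374, -0.0022, 0.1824]
tcp_rot: [0.001, 0.99, 0.14, 0.002]
force: [0.4, -0.1, -3.5]
width: 0.059
clock 4.8 w 0.059 F [ 0.4 -0.1 -3.5] q6 1.11 pos [ 0.4374 -0.0022  0.1824]
turn [ 0.007  0.003 -2.843] shift [0.0378 0.2787 0.0033]
```

```bash
python3 -m creep '[[[0,0,-0.18],[0.008,0.05,0],-0.2],[[0,0,-0.36],[0.016,0.1,0],-0.2],[[0,0,-0.54],[0.024,0.15,0],-0.2],[[0,0,-0.72],[0.03,0.2,0],-0.2],[[0,0,-0.9],[0.036,0.24,0],-0.2]]'
python3 -m creep '[[[0,0,-0.18],[0,0,0],-0.2],[[0,0,-0.36],[0,0,0],-0.2],[[0,0,-0.54],[0,0,0],-0.2],[[0,0,-0.72],[0,0,0],-0.2],[[0,0,-0.9],[0,0,0],-0.2]]'
python3 -m creep '[[[0,0,-0.18],[0,0,0],-0.2],[[0,0,-0.36],[0,0,0],-0.2],[[0,0,-0.54],[0,0,0],-0.2],[[0,0,-0.72],[0,0,0],-0.2],[[0,0,-0.9],[0,0,0],-0.2]]'
python3 -c "
from h import *
rel([.551,-.2595,.18],89)"
```

```text
clock: 5.42
tool_pos: [0.5362, -0.2237, 0.1766]
tcp_rot: [-0.002, 0.829, 0.559, -0.001]
force: [0.4, 0.3, -3.5]
width: 0.0587
clock: 6.05
tool_pos: [0.5356, -0.2218, 0.1766]
tcp_rot: [-0.003, 0.503, 0.864, -0.0]
force: [0.6, 0.1, -3.6]
width: 0.0588
clock: 6.68
tool_pos: [0.5356, -0.2217, 0.1766]
tcp_rot: [-0.002, 0.077, 0.997, 0.001]
force: [-0.1, -0.8, -4.5]
width: 0.0588
clock 6.675 w 0.0588 F [-0.1 -0.8 -4.5] q6 -1.94 pos [ 0.5356 -0.2217  0.1766]
turn [ 0.002 -0.005 -0.137] shift [-0.021  -0.0349 -0.0036]
```

```bash
python3 -m creep '[[[0,0,-0.1],[-0.012,-0.02,0],-0.2],[[0,0,-0.137],[-0.021,-0.035,0.02],-0.2],[[0,0,-0.137],[-0.021,-0.035,0.04],-0.2],[[0,0,-0.137],[-0.021,-0.035,0.05],-0.2],[[0,0,-0.137],[-0.021,-0.035,0.05],-0.2]]'
python3 - <<'E'
from h import *
rel([.551,-.2595,.06],89)
snap('wrist','wp');snap('scene','sp');snap('side','sdp')
a=cv2.imread('pics/sp.png')[200:320,220:360];b=cv2.imread('pics/sdp.png')[120:220,260:380]
cv2.imwrite('pics/pp.png',np.hstack([cv2.resize(a,(400,343)),cv2.resize(b,(400,343))]))
E
```

```text
clock: 7.3
tool_pos: [0.551, -0.2591, 0.1279]
tcp_rot: [-0.002, 0.012, 1.0, 0.001]
force: [0.3, -0.4, -3.7]
width: 0.0588
clock 7.3 w 0.0588 F [ 0.3 -0.4 -3.7] q6 -2.11 pos [ 0.551  -0.2591  0.1279]
turn [ 0.002 -0.004 -0.006] shift [-0.0003 -0.0006  0.0679]
```

View pics/wp.png

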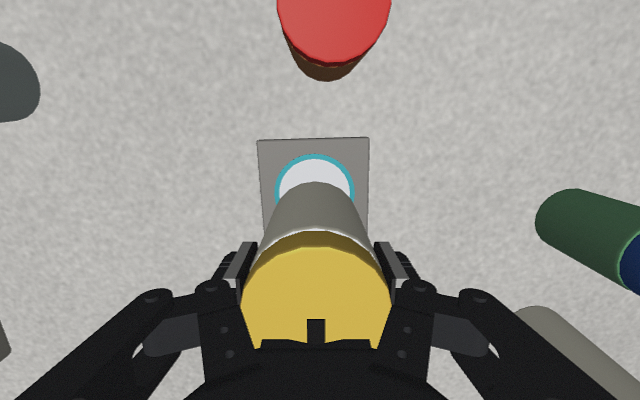

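View pics/pp.png

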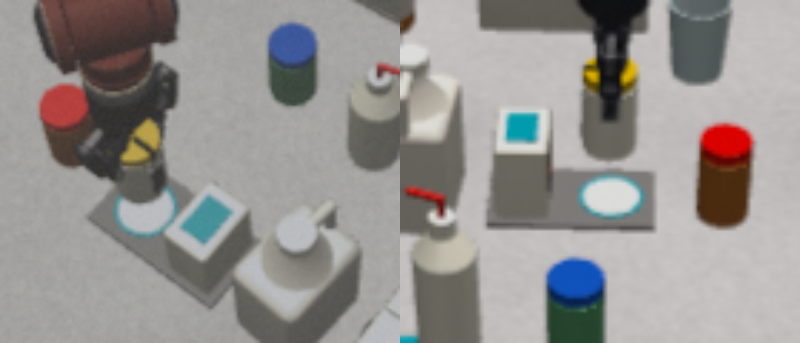

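The jar is held upright over the ring (315,185 in the wrist view), with its cap line pointing at the block. Next I'll lower it.

```bash
python3 -m creep '[[[0,0,0],[0,-0.001,0.03],-0.2],[[0,0,0],[0,-0.001,0.05],-0.2],[[0,0,0],[0,-0.001,0.06],-0.2],[[0,0,0],[0,-0.001,0.066],-0.2],[[0,0,0],[0,-0.001,0.066],-0.2]]'
python3 -m creep '[[[0,0,0],[0,0,0.0015],-0.2],[[0,0,0],[0,0,0.0015],-0.2]]'
```

```text
clock: 8.07
tool_pos: [0.5524, -0.2615, 0.0644]
tcp_rot: [0.0, 0.012, 1.0, -0.0]
force: [-0.1, -0.2, -4.2]
width: 0.0587
clock: 8.32
tool_pos: [0.5526, -0.2617, 0.0634]
tcp_rot: [0.0, 0.012, 1.0, -0.0]
force: [-0.1, 1.8, -2.8]
width: 0.059
```

```bash
python3 -m creep '[[[0,0,0],[0,0.001,0.0015],-0.2],[[0,0,0],[0,0.001,0.003],-0.2],[[0,0,0],[0,0.001,0.003],-0.2]]'
```

```text
clock: 8.7
tool_pos: [0.5525, -0.2604, 0.0602]
tcp_rot: [0.0, 0.012, 1.0, -0.0]
force: [0.0, 0.6, -1.2]
width: 0.0586
```

Contact is beginning, since the weight has come off. One more millimetre, then release.

```bash
python3 -m creep '[[[0,0,0],[0,0,0.001],-0.2],[[0,0,0],[0,0,0.001],-0.2],[[0,0,0],[0,0,0.001],0.3],[[0,0,0],[0,0,0.001],0.8],[[0,0,0],[0,0,0.001],0.9]]'
python3 -m creep '[[[0,0,0],[0,0,0],0.9],[[0,0,0],[0,0,-0.03],0.9],[[0,0,0],[0,0,-0.08],0.9],[[0,0,0],[0,0,-0.14],0.9],[[0,0,0],[0,0,-0.2],0.9]]'
python3 - <<'E'
from h import *
rel([.6285,.2227,.33],0)
c=snap('wrist','wrel')
_,m=cen(c,(20,100,130),(34,255,255))
k=max(cv2.findContours(m,0,2)[0],key=cv2.contourArea)
P=np.array([plane(c,*p[0],.108)[:2] for p in k],np.float32);print('cap',cv2.minEnclosingCircle(P))
E
```

```text
clock: 9.32
tool_pos: [0.5525, -0.2607, 0.0588]
tcp_rot: [0.0, 0.012, 1.0, -0.0]
force: [0.4, -0.6, 0.1]
width: 0.0812
clock: 9.95
tool_pos: [0.552, -0.2604, 0.2603]
tcp_rot: [-0.0, 0.012, 1.0, -0.0]
force: [0.6, 0.3, -0.2]
width: 0.0812
clock 9.95 w 0.0812 F [ 0.6  0.3 -0.2] q6 -2.11 pos [ 0.552  -0.2604  0.2603]
turn [-0.    -0.     1.547] shift [-0.0649  0.4847 -0.0697]
cap ((0.5540276169776917, -0.26053398847579956), 0.029379528015851974)
```

View pics/wrel.png

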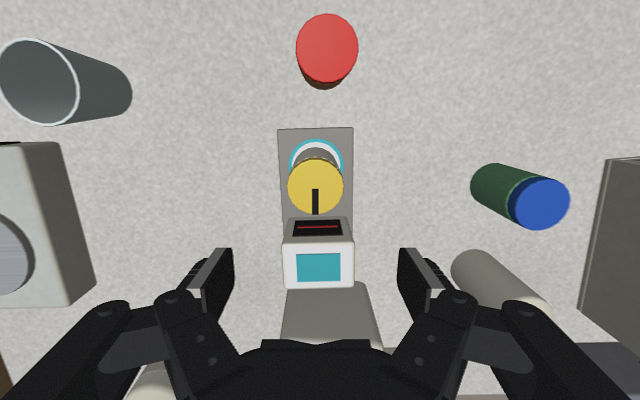

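The jar stands in the ring, about 3 mm off centre, with its line pointing at the red window line. Now on to the dial.

```bash
python3 -m creep '[[[0,0,0],[0,0.04,-0.05],0.2],[[0,0,0],[-0.01,0.1,-0.07],0.2],[[0,0,0],[-0.02,0.15,-0.07],0.2],[[0,0,0],[-0.03,0.2,-0.07],0.2],[[0,0,0],[-0.04,0.25,-0.07],0.2]]'
python3 -m creep '[[[0,0,-0.05],[0,0.055,0],0.2],[[0,0,-0.1],[-0.01,0.11,0],0.2],[[0,0,-0.15],[-0.015,0.165,0],0.2],[[0,0,-0.19],[-0.025,0.21,0],0.2],[[0,0,-0.19],[-0.025,0.233,0],0.2]]'
python3 - <<'E'
from h import *
rel([.6285,.2227,.24],100.5)
c=snap('wrist','wd1')
E
```

```text
clock: 10.62
tool_pos: [0.5985, -0.0099, 0.3286]
tcp_rot: [0.0, 0.012, 1.0, -0.0]
force: [0.7, -0.4, 0.3]
width: 0.0513
clock: 11.25
tool_pos: [0.6288, 0.2229, 0.3279]
tcp_rot: [-0.0, -0.084, 0.996, -0.0]
force: [-0.0, -0.0, -0.5]
width: 0.0512
clock 11.25 w 0.0512 F [-0.  -0.  -0.5] q6 -1.51 pos [0.6288 0.2229 0.3279]
turn [-0.    -0.001 -0.015] shift [ 0.0002 -0.0002  0.0879]
```

View pics/wd1.png

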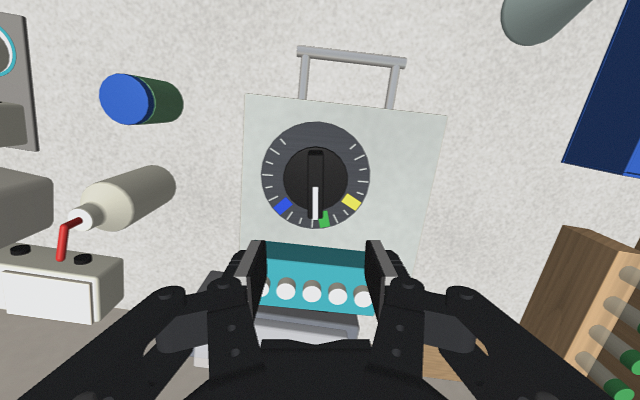

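The bar is vertical in the wrist view (316,185), so it is square to the jaws. I'll descend and grip.

```bash
python3 -m creep '[[[0,0,0],[0,0,0.05],0.2],[[0,0,0],[0,0,0.1],0.2],[[0,0,0],[0,0,0.14],0.2],[[0,0,0],[0,0,0.16],0.2],[[0,0,0],[0,0,0.168],0.2]]'
python3 -m creep '[[[0,0,0],[0,0,0],0.2],[[0,0,0],[0,0,0],-0.8],[[0,0,0],[0,0,0],-0.8],[[0,0,0],[0,0,0],-0.8],[[0,0,0],[0,0,0],-0.8]]' 40
python3 -c "
from h import *
rel([.6285,.2227,.16],155.5)
snap('wrist','wd2')"
```

```text
clock: 11.92
tool_pos: [0.6286, 0.2202, 0.16]
tcp_rot: [-0.0, -0.083, 0.997, -0.0]
force: [0.2, -0.1, 0.6]
width: 0.0515
clock: 12.55
tool_pos: [0.6295, 0.2222, 0.1629]
tcp_rot: [0.001, -0.083, 0.997, 0.001]
force: [-1.4, 4.6, 6.4]
width: 0.0152
clock 12.55 w 0.0152 F [-1.4  4.6  6.4] q6 -1.51 pos [0.6295 0.2222 0.1629]
turn [ 0.     0.004 -0.977] shift [0.0009 0.0006 0.0029]
```

View pics/wd2.png

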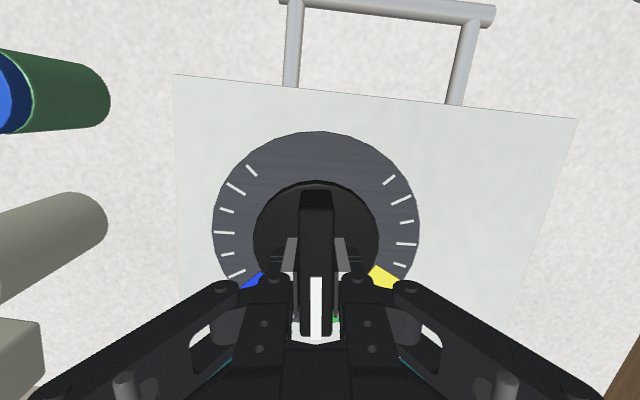

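```bash
python3 -m creep '[[[0,0,-0.16],[0,0,0],-0.8],[[0,0,-0.32],[0,0,0],-0.8],[[0,0,-0.48],[0,0,0],-0.8],[[0,0,-0.64],[0,0,0],-0.8],[[0,0,-0.8],[0,0,0],-0.8]]'
python3 -m creep '[[[0,0,-0.1],[0,0,0],-0.8],[[0,0,-0.17],[0,0,0],-0.8],[[0,0,-0.17],[0,0,0],-0.8],[[0,0,-0.17],[0,0,0],-0.8],[[0,0,-0.17],[0,0,0],-0.8]]'
python3 -m creep '[[[0,0,0],[0,0,0],-0.8],[[0,0,0],[0,0,0],-0.8],[[0,0,0],[0,0,0],-0.8]]'
python3 -c "
from h import *
rel([.6285,.2227,.16],50.2)
for n in['scene','side']:snap(n,'y'+n)
a=cv2.imread('pics/yscene.png')[140:220,330:440];b=cv2.imread('pics/yside.png')[215:275,250:350]
cv2.imwrite('pics/y.png',np.hstack([cv2.resize(a,(400,300),interpolation=2),cv2.resize(b,(400,300),interpolation=2)]))
snap('wrist','ywrist')
"
```

```text
clock: 13.22
tool_pos: [0.6294, 0.2225, 0.1629]
tcp_rot: [0.002, -0.467, 0.884, 0.001]
force: [-1.2, 5.5, 5.9]
width: 0.0155
clock: 13.85
tool_pos: [0.6293, 0.2226, 0.1629]
tcp_rot: [0.002, -0.538, 0.843, 0.001]
force: [-2.1, 6.4, 6.3]
width: 0.0153
clock: 14.22
tool_pos: [0.6293, 0.2226, 0.1629]
tcp_rot: [0.002, -0.538, 0.843, 0.001]
force: [-1.3, 5.8, 5.5]
width: 0.015
clock 14.225 w 0.015 F [-1.3  5.8  5.5] q6 -2.48 pos [0.6293 0.2226 0.1629]
turn [0.003 0.003 1.832] shift [0.0002 0.0008 0.0029]
```

View pics/y.png

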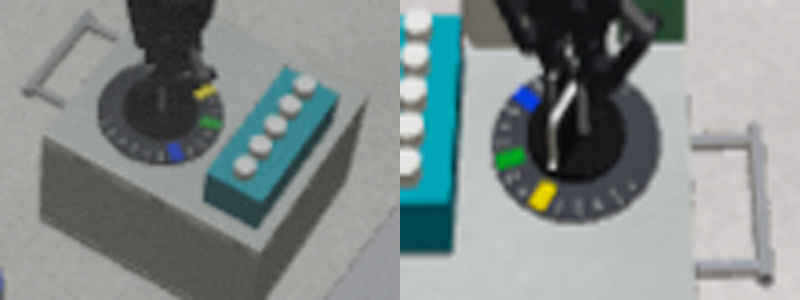

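View pics/ywrist.png

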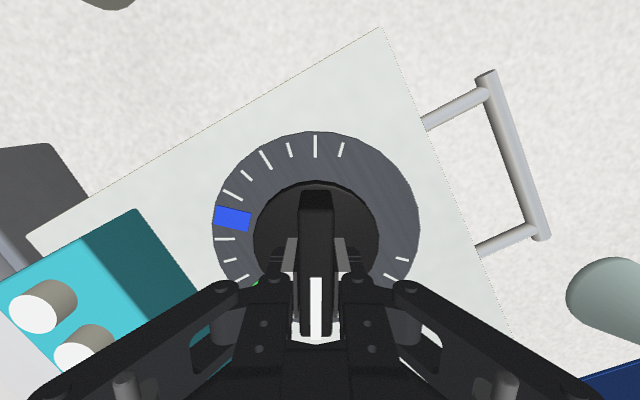

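```bash
python3 - <<'E'
from h import *
c=dict(np.load('pics/ywrist.npz'))
ctr=np.array([.6285,.2227])
for a,b,ce in cen(c,(105,120,60),(125,255,255),(200,190,260,240))[0]:
    for z in (.14,.143):
        p=plane(c,*ce,z)[:2];d=p-ctr;print(a,ce,np.degrees(np.arctan2(d[1],d[0])),np.linalg.norm(d))
s=arm.state();q=np.array(s['tcp_rot']);x=Ro.from_quat(q[[1,2,3,0]]).apply([-1,0,0]);print('bar',np.degrees(np.arctan2(x[1],x[0])))
E
```

```text
711 [231.7, 218.0] -37.46617029817245 0.05119982639939654
711 [231.7, 218.0] -38.94618770915725 0.050580367252397763
bar 65.15190945257369
```

The side view shows the pointer's white end at the yellow mark, and the tool's bar direction is 65.2° against yellow at 65.3°. Now right to blue.

```bash
python3 -m creep '[[[0,0,0.16],[0,0,0],-0.8],[[0,0,0.34],[0,0,0],-0.8],[[0,0,0.52],[0,0,0],-0.8],[[0,0,0.7],[0,0,0],-0.8],[[0,0,0.88],[0,0,0],-0.8]]'
python3 -m creep '[[[0,0,0.18],[0,0,0],-0.8],[[0,0,0.36],[0,0,0],-0.8],[[0,0,0.54],[0,0,0],-0.8],[[0,0,0.72],[0,0,0],-0.8],[[0,0,0.88],[0,0,0],-0.8]]'
python3 -m creep '[[[0,0,0.07],[0,0,0],-0.8],[[0,0,0.07],[0,0,0],-0.8],[[0,0,0.07],[0,0,0],-0.8],[[0,0,0.07],[0,0,0],-0.8],[[0,0,0.07],[0,0,0],-0.8]]'
python3 -m creep '[[[0,0,0],[0,0,0],-0.8],[[0,0,0],[0,0,0],-0.8],[[0,0,0],[0,0,0],-0.8]]'
python3 - <<'E'
from h import *
rel([.6285,.2227,.16],110.1)
snap('wrist','bwrist');c=snap('side','bside')
cv2.imwrite('pics/b.png',cv2.resize(cv2.imread('pics/bside.png')[205:285,240:350],None,fx=5,fy=5,interpolation=2))
s=arm.state();q=np.array(s['tcp_rot']);x=Ro.from_quat(q[[1,2,3,0]]).apply([-1,0,0]);print('bar',np.degrees(np.arctan2(x[1],x[0])))
E
```

```text
clock: 15.0
tool_pos: [0.6295, 0.2223, 0.1629]
tcp_rot: [0.002, -0.125, 0.992, 0.001]
force: [-2.0, 5.6, 5.2]
width: 0.0154
clock: 15.62
tool_pos: [0.6294, 0.2219, 0.1629]
tcp_rot: [0.001, 0.309, 0.951, 0.001]
force: [-2.1, 5.2, 5.6]
width: 0.0154
clock: 16.25
tool_pos: [0.6294, 0.2219, 0.1629]
tcp_rot: [0.001, 0.34, 0.941, 0.001]
force: [-1.1, 3.8, 5.8]
width: 0.0148
clock: 16.62
tool_pos: [0.6294, 0.2219, 0.1629]
tcp_rot: [0.001, 0.34, 0.941, 0.001]
force: [-1.4, 4.4, 5.5]
width: 0.0157
clock 16.625 w 0.0157 F [-1.4  4.4  5.5] q6 -0.65 pos [0.6294 0.2219 0.1629]
turn [ 0.002  0.002 -1.044] shift [0.0012 0.     0.0029]
bar -39.724698918073116
```

View pics/b.png

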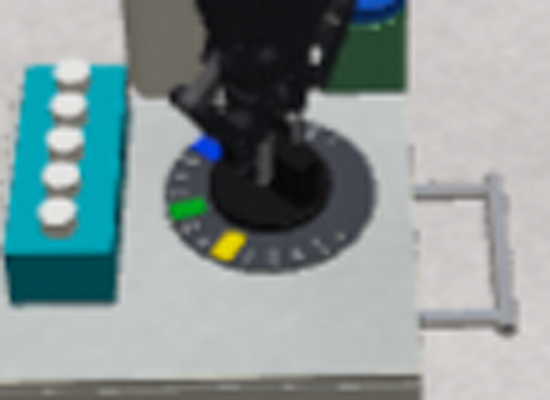

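View pics/bwrist.png

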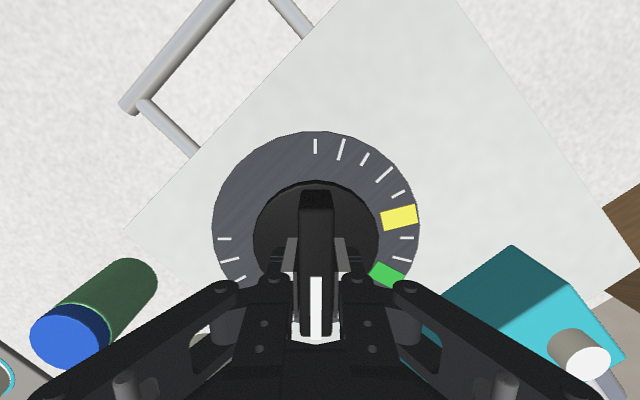

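The bar is still in the jaws (316,290). Yellow is at (399,217), mirroring where blue sat when the pointer was on yellow, so the pointer is on blue (−39.7°). Now left to green, hold, and release.

```bash
python3 -m creep '[[[0,0,-0.16],[0,0,0],-0.8],[[0,0,-0.34],[0,0,0],-0.8],[[0,0,-0.52],[0,0,0],-0.8],[[0,0,-0.7],[0,0,0],-0.8],[[0,0,-0.88],[0,0,0],-0.8]]'
python3 -m creep '[[[0,0,-0.12],[0,0,0],-0.8],[[0,0,-0.165],[0,0,0],-0.8],[[0,0,-0.165],[0,0,0],-0.8],[[0,0,-0.165],[0,0,0],-0.8],[[0,0,-0.165],[0,0,0],-0.8]]'
python3 -m creep '[[[0,0,0],[0,0,0],-0.8],[[0,0,0],[0,0,0],-0.8],[[0,0,0],[0,0,0],-0.8],[[0,0,0],[0,0,0],0.1],[[0,0,0],[0,0,0],0.2]]'
python3 -m creep '[[[0,0,0],[0,0,0],0.2],[[0,0,0],[0,0,-0.03],0.2],[[0,0,0],[0,0,-0.08],0.2],[[0,0,0],[0,0,-0.13],0.2],[[0,0,0],[0,0,-0.17],0.2]]'
python3 - <<'E'
from h import *
rel([.496,.240,.30],183.2);rel([.496,.240,.30],3.2)
snap('wrist','gwrist')
E
```

```text
clock: 17.35
tool_pos: [0.6295, 0.2222, 0.1629]
tcp_rot: [0.002, -0.096, 0.995, 0.001]
force: [-1.1, 5.5, 5.8]
width: 0.0153
clock: 17.98
tool_pos: [0.6295, 0.2223, 0.1629]
tcp_rot: [0.002, -0.175, 0.985, 0.001]
force: [-1.6, 6.1, 6.0]
width: 0.0154
clock: 18.6
tool_pos: [0.6285, 0.2203, 0.1601]
tcp_rot: [-0.001, -0.175, 0.985, -0.001]
force: [-0.8, 0.1, -0.2]
width: 0.0501
clock: 19.23
tool_pos: [0.629, 0.2206, 0.3332]
tcp_rot: [0.001, -0.175, 0.985, -0.0]
force: [0.3, -0.2, 0.2]
width: 0.0513
clock 19.225 w 0.0513 F [ 0.3 -0.2  0.2] q6 -1.7 pos [0.629  0.2206 0.3332]
turn [-2.000e-03  1.000e-03 -1.276e+00] shift [0.1183 0.064  0.033 ]
clock 19.225 w 0.0513 F [ 0.3 -0.2  0.2] q6 -1.7 pos [0.629  0.2206 0.3332]
turn [1.000e-03 2.000e-03 1.866e+00] shift [0.1183 0.064  0.033 ]
```

View pics/gwrist.png

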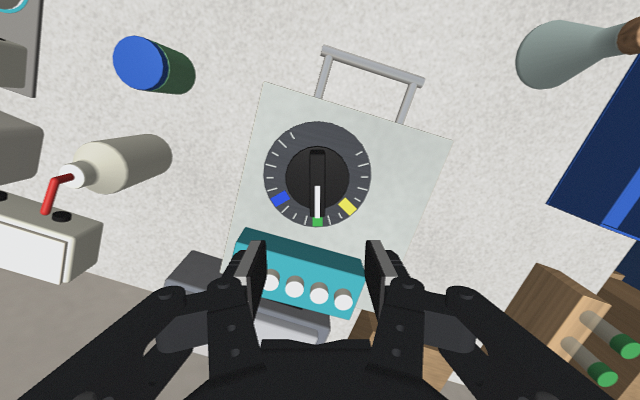

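The white pointer line ends on the green mark (317,222) and the dial is released. Now the handle.

```bash
python3 -m creep '[[[0,0,0.18],[0.02,0.01,0],0.2],[[0,0,0.36],[0.05,0.03,0],0.2],[[0,0,0.54],[0.08,0.04,0],0.2],[[0,0,0.72],[0.1,0.055,0],0.2],[[0,0,0.9],[0.118,0.064,0],0.2]]'
python3 -m creep '[[[0,0,0.18],[0,0,0],0.2],[[0,0,0.36],[0,0,0],0.2],[[0,0,0.54],[0,0,0],0.2],[[0,0,0.72],[0,0,0],0.2],[[0,0,0.9],[0,0,0],0.2]]'
python3 -m creep '[[[0,0,0.066],[0,0,0],0.2],[[0,0,0.066],[0,0,0],0.2]]'
python3 - <<'E'
from h import *
rel([.496,.240,.096],3.2)
snap('wrist','hwrist')
E
```

```text
clock: 19.9
tool_pos: [0.4949, 0.2403, 0.3302]
tcp_rot: [-0.0, 0.274, 0.962, -0.0]
force: [0.4, 1.1, 0.3]
width: 0.0515
clock: 20.52
tool_pos: [0.4959, 0.2401, 0.33]
tcp_rot: [-0.0, 0.665, 0.747, -0.0]
force: [0.5, 0.4, 0.2]
width: 0.0512
clock: 20.78
tool_pos: [0.4959, 0.2401, 0.3301]
tcp_rot: [-0.0, 0.687, 0.727, -0.0]
force: [0.3, -1.3, 0.7]
width: 0.0512
clock 20.775 w 0.0512 F [ 0.3 -1.3  0.7] q6 0.26 pos [0.4959 0.2401 0.3301]
turn [-0.001  0.     0.001] shift [-0.      0.0003  0.2341]
```

View pics/hwrist.png

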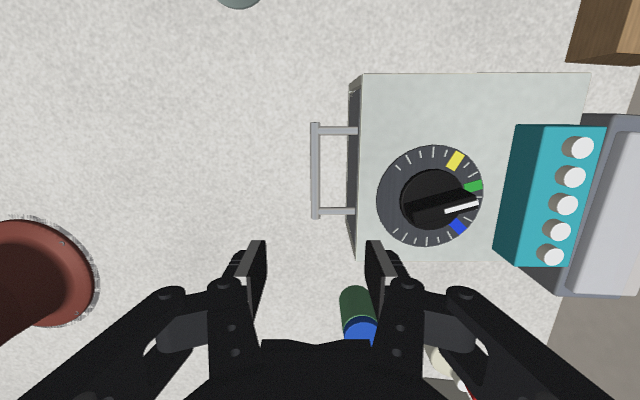

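The handle bar (315,170) is parallel to the pads and in line with the middle of the jaws. I'll descend now and check the pointer angle in the same step.

```bash
python3 - <<'E'
from h import *
c=dict(np.load('pics/hwrist.npz'));g=cv2.cvtColor(c['color'],cv2.COLOR_RGB2HSV)
m=((g[...,2]>150)&(g[...,1]<60)).astype(np.uint8);m[:196]=0;m[218:]=0;m[:,:438]=0;m[:,482:]=0
n,l,s,ce=cv2.connectedComponentsWithStats(m);i=1+s[1:,4].argmax();ys,xs=np.where(l==i)
P=np.array([plane(c,x,y,.187)[:2] for x,y in zip(xs,ys)],np.float32);f=cv2.fitLine(P,2,0,.01,.01).ravel();print(s[i],f,np.degrees(np.arctan2(f[1],f[0])))
d=P.mean(0)-np.array([.6285,.2227]);print(np.degrees(np.arctan2(d[1],d[0])))
E
python3 -m creep '[[[0,0,0],[0,0,0.05],0.2],[[0,0,0],[0,0,0.1],0.2],[[0,0,0],[0,0,0.15],0.2],[[0,0,0],[0,0,0.2],0.2],[[0,0,0],[0,0,0.234],0.2]]'
python3 -m creep '[[[0,0,0],[0,0,0],0.2],[[0,0,0],[0,0,0],-0.85],[[0,0,0],[0,0,0],-0.85],[[0,0,0],[0,0,0],-0.85],[[0,0,0],[0,0,0],-0.85]]' 50
python3 -c "
from h import *
rel([.416,.2355,.096],3.2)"
```

```text
[445 199  34  15 162] [0.93637407 0.35100374 0.6446926  0.22796966] 20.548717
18.026740496059876
clock: 21.45
tool_pos: [0.4945, 0.2398, 0.0937]
tcp_rot: [-0.001, 0.687, 0.727, -0.001]
force: [-0.4, 0.3, 0.8]
width: 0.0516
clock: 22.08
tool_pos: [0.495, 0.2403, 0.0973]
tcp_rot: [-0.001, 0.687, 0.727, -0.001]
force: [-5.0, -0.3, 3.9]
width: 0.0108
clock 22.075 w 0.0108 F [-5.  -0.3  3.9] q6 0.26 pos [0.495  0.2403 0.0973]
turn [-0.002  0.     0.001] shift [-0.0003 -0.0792  0.0014]
```

```bash
python3 -m creep '[[[0,0,0],[0,-0.015,0],-0.85],[[0,0,0],[0,-0.035,0],-0.85],[[0,0,0],[0,-0.055,0],-0.85],[[0,0,0],[0,-0.075,0],-0.85],[[0,0,0],[0,-0.086,0],-0.85]]'
python3 -m creep '[[[0,0,0],[0,0,0],-0.85],[[0,0,0],[0,0,0],-0.85],[[0,0,0],[0,0,0],0],[[0,0,0],[0,0,0],0.2],[[0,0,0],[0,0,0],0.2]]'
python3 -m creep '[[[0,0,0],[0,0,-0.03],0.2],[[0,0,0],[0,0,-0.08],0.2],[[0,0,0],[0,0,-0.14],0.2],[[0,0,0],[0,0,-0.2],0.2],[[0,0,0],[0,0,-0.2],0.2]]'
python3 - <<'E'
from h import *
print(arm.state()['force'],arm.state()['tool_pos'])
for n in['wrist','scene','side']:snap(n,'f'+n)
E
```

```text
clock: 22.7
tool_pos: [0.4096, 0.235, 0.0973]
tcp_rot: [0.001, 0.687, 0.727, 0.0]
force: [1.5, -3.5, 1.7]
width: 0.0102
clock: 23.32
tool_pos: [0.4101, 0.2358, 0.0966]
tcp_rot: [-0.0, 0.687, 0.727, 0.0]
force: [-0.1, -0.3, 1.0]
width: 0.0512
clock: 23.95
tool_pos: [0.4125, 0.2367, 0.3037]
tcp_rot: [0.002, 0.687, 0.727, 0.005]
force: [0.3, 0.5, -0.4]
width: 0.051
[ 0.31326439  0.46758683 -0.42534821] [0.41254593 0.236699   0.3037499 ]
```

View pics/fwrist.png

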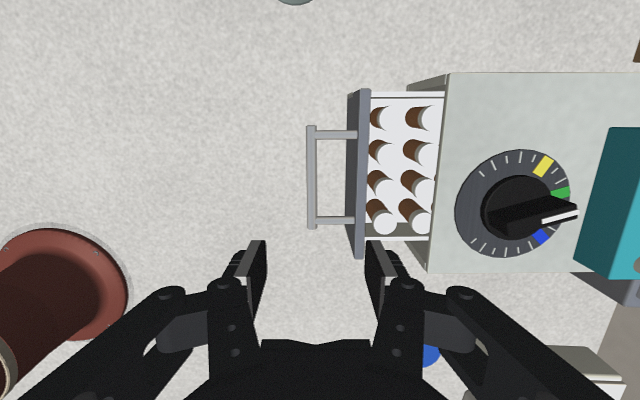

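View pics/fscene.png

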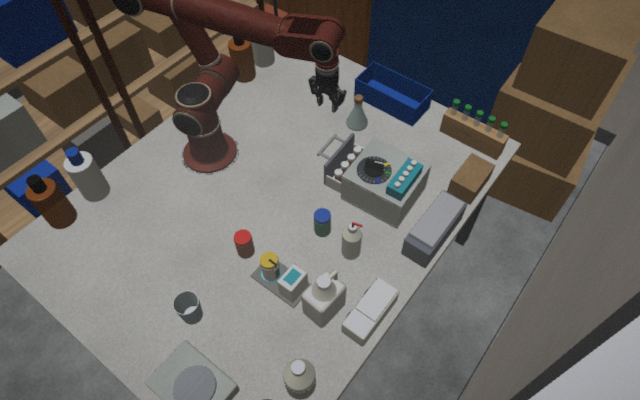

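View pics/fside.png

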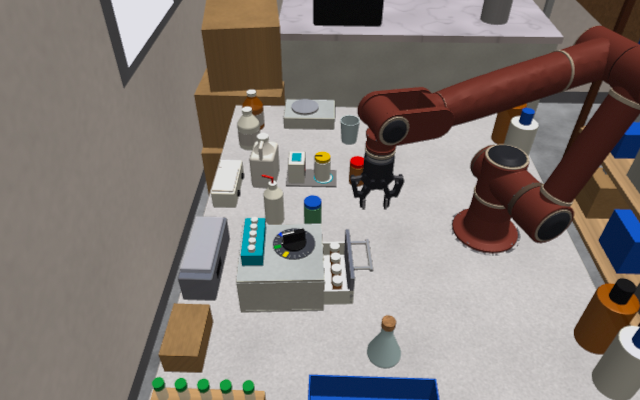

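The drawer is open, with its handle at (312,177) in the wrist view. The jar is in the ring, the dial is unchanged, and the other objects look to be where they were. I'll check with numbers before handing in.

```bash
python3 - <<'E'
from h import *
c=dict(np.load('pics/fwrist.npz'))
print('handle',plane(c,311,177,.115),'was .4957,.239')
s0=dict(np.load('pics/scene0.npz'));s=dict(np.load('pics/fscene.npz'))
for n,r in dict(R=((0,150,60),(6,255,255)),T=((80,80,60),(100,255,255)),B=((105,120,60),(125,255,255))).items():
    b={'R':(225,220,260,255),'T':(380,150,430,205),'B':(305,200,335,235)}[n]
    print(n,cen(s0,*r,b)[0],cen(s,*r,b)[0])
print('jar',[plane(s,*x[2],.108) for x in cen(s,(20,100,60),(34,255,255),(255,245,285,275))[0]])
h=cv2.cvtColor(c['color'],cv2.COLOR_RGB2HSV)
m=((h[...,2]>150)&(h[...,1]<60)).astype(np.uint8);m[:195]=0;m[228:]=0;m[:,:530]=0;m[:,582:]=0
n,l,st,ce=cv2.connectedComponentsWithStats(m);i=1+st[1:,4].argmax();ys,xs=np.where(l==i)
P=np.array([plane(c,x,y,.187)[:2] for x,y in zip(xs,ys)],np.float32);f=cv2.fitLine(P,2,0,.01,.01).ravel();print('pointer',np.degrees(np.arctan2(f[1],f[0])),st[i])
E
```

```text
handle [0.40941416 0.23711367 0.115     ] was .4957,.239
R [(179, [234, 230, 17, 14], [241.9, 236.6])] [(182, [234, 230, 17, 14], [241.9, 236.7])]
T [(612, [386, 158, 37, 42], [403.4, 179.9])] [(611, [386, 158, 37, 42], [403.4, 179.9])]
B [(177, [314, 209, 16, 14], [321.8, 215.2])] [(176, [314, 209, 16, 14], [321.7, 215.1])]
jar [array([ 0.55693467, -0.26287835,  0.108     ])]
pointer 46.431107 [542 195  40  33 503]
```

The pointer mask caught some of the cabinet (503 px), so that reading is no good. I'll redo it from the line's ends.

```bash
python3 - <<'E'
from h import *
c=dict(np.load('pics/fwrist.npz'))
h=cv2.cvtColor(c['color'],cv2.COLOR_RGB2HSV)
m=((h[...,2]>190)&(h[...,1]<30)).astype(np.uint8);m[:200]=0;m[226:]=0;m[:,:535]=0;m[:,580:]=0
n,l,st,ce=cv2.connectedComponentsWithStats(m);i=1+st[1:,4].argmax();ys,xs=np.where(l==i)
P=np.array([plane(c,x,y,.187)[:2] for x,y in zip(xs,ys)],np.float32);f=cv2.fitLine(P,2,0,.01,.01).ravel();d=P.mean(0)-[.6285,.2227]
print('pointer',np.degrees(np.arctan2(f[1],f[0])),np.degrees(np.arctan2(d[1],d[0])),st[i])
cv2.imwrite('pics/fd.png',cv2.resize(cv2.cvtColor(c['color'],cv2.COLOR_RGB2BGR)[140:265,440:590],None,fx=4,fy=4))
E
```

```text
pointer 3.751502 8.454024501858505 [542 210  38  16 277]
```

View pics/fd.png

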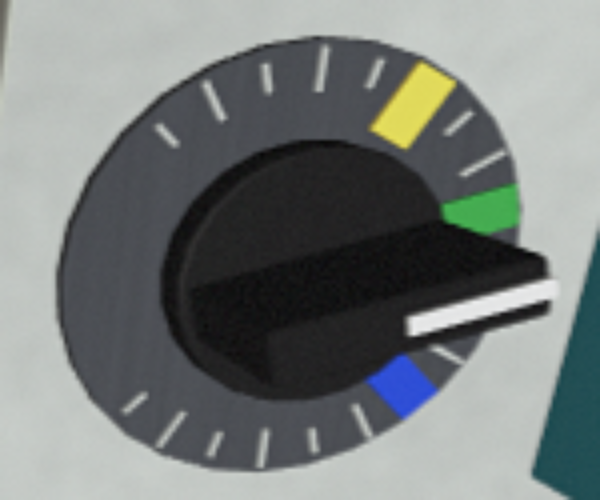

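```bash
python3 - <<'E'
from h import *
c=dict(np.load('pics/fwrist.npz'))
for a,b in [((542,221.7),(579.2,212)),((541.7,219.5),(577,209.7)),((542.5,224),(579,214.5))]:
    A,B=plane(c,*a,.187),plane(c,*b,.187);print(A,B,np.degrees(np.arctan2(*(B-A)[[1,0]])))
E
```

```text
[0.62863042 0.22147758 0.187     ] [0.66105941 0.23285536 0.187     ] 19.333527786788828
[0.62773807 0.22364527 0.187     ] [0.6582803  0.23498271 0.187     ] 20.365206410218796
[0.62974542 0.21920994 0.187     ] [0.66164114 0.23040353 0.187     ] 19.338187201429406
```

The pointer is at about 19.5–20° and green is at 20.0–20.2°. The dial hasn't moved, so I'll hand in.

```bash
python3 -c "
from bench import arm
print(arm.state()['clock'],arm.hand_in())"
```

```text
the job is handed in; nothing more can be done
24.1 None
```

I completed the whole job and handed it in at 24.1 s of the 72 s allowed; hand-in reports no verdict.

- **Jar:** It stands released in the ring with its cap line pointing at the scanner window. The wrist camera put it about 3 mm off centre. The coarser scene camera said about 7 mm; both are inside the 20 mm limit.
- **Dial:** I turned it left to yellow, right to blue and left to green, holding more than half a second on each. After release and the drawer pull, the pointer read 19.3–20.4°, against the green mark at about 20.0°.
- **Pointer check that failed:** My first two automatic pointer readings after the pull gave 46° and 4–8°, because the mask picked up white cabinet pixels. I took the angle from the ends of the pointer line instead.
- **Drawer:** The handle moved about 86 mm and was let go.
- **Other objects:** The red jar, blue jar and tip box moved no more than 0.1 px in the scene view. I checked the wash bottle, flask and beaker by eye only, and they looked unmoved.
- **Arm:** It was clear of everything at about 0.30 m height.

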